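Charge the beaker with milling balls and hold it up level

TASK

Pick up the scoop with its three steel balls, tip all three into the small beaker standing in the round metal base, and stand the scoop upright on the worktop again and let go of it. Then lift the beaker with the balls in it at least 10 cm clear of its base and hold it up level and still for three seconds for inspection; finish while still holding it. Do not tip the beaker or shift the other glassware, tubs and vial.

Things in the scene. Friction and masses are not known exactly. Their poses are not given: they have to be found in the camera images.
- scoop: Steel charging scoop, 125 mm long, 27 wide, 66 high, about 150 g, standing on the worktop on its flat foot. Origin on its underside, 65 mm behind the mouth; +x runs to the open mouth, +y across, +z up. Straight open-topped channel, x = -12 mm (back wall) to 65 mm, 21 mm wide inside; side walls 3 mm thick, 30 mm high. The balls lie in it one behind the other.
- scoop_lip (a point): Middle of the channel floor's edge at the mouth: x = 65, z = 15 mm in the scoop's frame. The floor rises 8 degrees from the back wall (4 mm high there) to this lip, so the balls rest against the back wall and roll out once the mouth is tipped down by more than 8 degrees; 35 to 45 degrees empties it.
- scoop_grip (a point): Where to pinch the scoop: the middle of its upright black grip behind the channel, x = -37, z = 47 mm in the scoop's frame. The grip is 14 mm thick in y (pinch across y, from above), x = -58 to -16 mm, z = 24 to 66 mm.
- beaker: Smallest clear beaker, the one standing in the round metal base: 62 mm high, 58 mm across at the rim (top 6 mm), body 52 mm, mouth 42 mm clear inside, floor 3 mm thick, about 100 g. Origin at the centre of its underside, +z up.
- beaker_base: Fixed round metal dish that carries the beaker: 84 mm across, 12 mm high, recess 64 mm wide whose floor is 6 mm above the worktop (the beaker stands there). Origin at the centre of its underside. Left of and behind it (y over about 0.05 m where x is over 0.55 m) stands a tall bench instrument: swing in from the start pose drawn back and high, not across it.
- ball_0_center (a point): Centre of a loose steel milling ball, 16 mm diameter, 16 g; at the start it is number 1 from the back wall in the scoop's channel. All three are alike.
- ball_1_center (a point): Centre of a loose steel milling ball, 16 mm diameter, 16 g; at the start it is number 2 from the back wall in the scoop's channel. All three are alike.
- ball_2_center (a point): Centre of a loose steel milling ball, 16 mm diameter, 16 g; at the start it is number 3 from the back wall in the scoop's channel. All three are alike.
- tub_large: Bystander: white lidded sample tub with a red lid, 70 mm wide, 60 high. Origin at the centre of its underside.
- beaker_wide: Bystander: largest beaker, 74 mm wide, 90 high, on the bare worktop. Origin at the centre of its underside.
- beaker_mid: Bystander: middle beaker, 68 mm wide, 80 high, on the bare worktop. Origin at the centre of its underside.
- tub_small: Bystander: white lidded sample tub with a blue lid, 62 mm wide, 46 high. Origin at the centre of its underside.
- small_vial: Bystander: capped vial, 24 mm wide, 46 high. Origin at the centre of its underside.
Mind the look-alikes: they are no part of the job. What is shaped like the beaker but green is not meant.

How it is judged:
By the outcome, as a careful person would: the job done as asked, in the order asked, and still so for the second after the job is handed in, while the arm keeps its last pose, push and grip.
It also fails if it takes over 72 s, if anything falls off the work surface, if the arm or the gripper's body presses on something with over 40 N, if the wrist force passes 120 N, or if a joint passes its speed limit or range.

ROBOT

A 7-joint arm with a two-finger parallel gripper is mounted at the origin on a cart in front of the work surface, level with it; the furniture and walls round the work are solid. World frame = base frame: x ahead of the robot, y to its left, z up, the work surface at z = 0. Lengths are in m, angles in rad, forces in N, time in s.
With the tool pointing down it reaches from about 0.425 to 0.925 m from the base axis. Payload 6.8 kg.
Tool frame: the origin (TCP) lies midway between the tips of the shut fingers; the grasp point (between the pads) lies bot.grip_point_offset behind it (bot.grip_point_offset is the distance from the TCP to the grasp point, in m); z points along the fingers, y is the line along which they close (so a half turn about z gives the same grasp; the last joint's range is limited). The gripper opens to 85 mm and grips with 20 to 120 N. Pads are 22 mm wide; open, the fingers measure 114 mm over their backs; the gripper's body (76 mm by 85 mm) begins 54 mm behind the grasp point. The pads swing forward as they close: fully open they stand 13 mm farther back than shut.
Start: joints at [1.159, 0.477, 0.022, 1.555, -0.011, 1.109, -0.083], TCP at [0.202, -0.644, 0.231] pointing down, gripper open.
Joint ranges: [-2.96, 2.96], [-0.34, 2.1], [-1.41, 1.46], [0.24, 2.44], [-1.37, 4.51], [0.17, 1.92], [-2.96, 2.96]. Speed limits (rad/s): [2.39, 2.39, 3.14, 3.14, 3.14, 3.14, 3.14].

INTERFACE

Orientations are given as a unit quaternion [w, x, y, z].
In Python, from station import get_obs, cams, job, bot gives the robot as it stands.
- The arm moves only by the tool arm_command, never from a script. Its argument "rows" is a list that holds one entry, the list of rows, each a list of 5 numbers: the finger opening in mm, from 0 to 85.4, then the shift along the world's x, y, z in units of 60 mm (1.0 is 60 mm), then the turn about the world's z in units of 0.08 rad (1.0 is 0.08 rad). In form: [[[grip, x, y, z, turn], ...]]. A call has exactly 10 rows; each row shifts and turns the commanded pose from where the row before left it; what a row does not reach is not made up. A row lasts 1/8 s, in which the tool goes at most 62.5 mm and 10.7 degrees, less where a joint would pass 70% of its speed; a pose out of reach is approached as far as the arm can. A call with a number of a shift or a turn outside -1 to 1 is refused whole. A call with a gripper value outside its range is refused whole. The fingers move at their own pace and stop on an object; "newtons" is the grip in N (left out, the last holds). Time passes only in rows, so rows that do not move let the fingers close, or fill a call up. It gives the time, the measured TCP pose, the force, the opening and the grip force at its end, in the units of the state.
- get_obs(): the state, without advancing time (a new reading comes with each control period).
- cams.read_camera(name): name is "side" or "top"; returns the picture (400x640x3 uint8, red, green, blue); there is no depth.
- cams.camera_params(name): a dict with "K" (3x3 intrinsics, pixels), "k1" (the pictures are not rectified: a ray, as slopes to the right and down, at radius r is drawn at 1 + k1 r^2 times it, then the intrinsics apply), "extrinsics" (4x4, takes a point from camera to world coordinates). Camera axes: x right, y down, z forward; pixel columns grow to the right and rows downward; lengths in m; the calibration is good to about 2 mm. A picture is of the moment at which its call begins. camera_params takes no time and is no camera call.
- job.hand_in(): hands the job in; it is judged then, once.
The state is a dict: "t": time; "q": joint angles; "joint_vel": joint speeds; "joint_torque": joint torques, N m; "eef_pos": TCP position; "tool_rot": TCP orientation; "contact_force": force on the tool from outside, world axes, zero at the start; "torque": the same for the moment, N m; "gripper_width": opening from 0.0 (shut) to 1.0 (fully open); "grasp_force": force on a finger pad.
Only numpy, scipy, OpenCV 4.12 (cv2) and the standard library are available. Lean on these libraries where they do the work, as an engineer would, in place of code of your own. Each camera call takes 0.05 s, during which the arm holds its last target. There are 200 camera calls.

## Working session

There is one attempt and no reset: what is moved stays moved. The work goes in short steps, Python scripts to look and compute and a tool call to move; the robot and the scene stay as the last step left them, time stands still between calls to the robot, and variables do not carry over. Pictures are saved under pics/ and viewed, at most 10 in all, crops included, and the job is handed in when it is done.

Besides the shell and the picture viewer there is one more tool, called after "Call:" by a JSON object that holds its "api" and its "payload". arm_command: Moves the arm, as the interface text tells. Its arguments: {"type":"object","properties":{"rows":{"type":"array"},"newtons":{"type":"number"}},"required":["rows"]}

```bash
mkdir -p pics; ls; cat > h.py <<'E'
import numpy as np, cv2
from station import get_obs, cams, job, bot
def snap(n,f):
    im=cams.read_camera(n); cv2.imwrite(f'pics/{f}.png',im[:,:,::-1]); return im
def ray(n,u,v):
    p=cams.camera_params(n);K=np.array(p["K"]);E=np.array(p["extrinsics"])
    d=np.array([(u-K[0,2])/K[0,0],(v-K[1,2])/K[1,1]]);s=d.copy()
    for _ in range(30): s=d/(1+p["k1"]*(s@s))
    r=E[:3,:3]@np.array([*s,1]);return E[:3,3],r
def onz(n,u,v,z):
    o,r=ray(n,u,v);return o+r*(z-o[2])/r[2]
def proj(n,P):
    p=cams.camera_params(n);K=np.array(p["K"]);E=np.array(p["extrinsics"])
    c=E[:3,:3].T@(np.array(P)-E[:3,3]);s=c[:2]/c[2];s=s*(1+p["k1"]*(s@s));return K[:2,:2]@s+K[:2,2]
E
python3 - <<'E'
from h import *
a=snap("top","top0");b=snap("side","side0")
print(get_obs());print(bot.grip_point_offset)
for n in("top","side"):print(cams.camera_params(n))
E
```

```text
pics
{'t': 0.1, 'q': array([ 1.15887827,  0.47776155,  0.02233153,  1.55631386, -0.01150111,
        1.10930515, -0.08312824]), 'joint_vel': array([ 7.17319566e-04, -2.80097904e-03, -2.03957198e-03, -1.48472334e-03,
        6.74883931e-05, -9.38212813e-04,  6.73667093e-04]), 'joint_torque': array([ 4.44478574e-03, -5.97762573e+01,  1.61369797e+00, -2.81955957e+01,
        1.27881064e-02,  4.97909714e-03, -4.10272094e-05]), 'eef_pos': array([ 0.20177923, -0.64359129,  0.2304095 ]), 'tool_rot': array([-8.09652242e-04,  9.88483535e-01,  1.51326175e-01, -1.82462677e-04]), 'contact_force': array([ 0.20899117, -0.04609509, -0.35857942]), 'torque': array([0.05558149, 0.01853119, 0.00322454]), 'grasp_force': 0.0, 'gripper_width': 1.0007032681188368}
0.0187
{'K': array([[483.97102004,   0.        , 318.67354853],
       [  0.        , 483.97102004, 197.32601009],
       [  0.        ,   0.        ,   1.        ]]), 'k1': 0.03386272752276409, 'extrinsics': array([[-0.0426315 , -0.97756962,  0.20625276,  0.36947005],
       [-0.99907489,  0.04054527, -0.0143331 , -0.21509287],
       [ 0.00564903, -0.206673  , -0.97839377,  0.9406052 ],
       [ 0.        ,  0.        ,  0.        ,  1.        ]])}
{'K': array([[370.92949079,   0.        , 323.22481959],
       [  0.        , 370.92949079, 193.58185002],
       [  0.        ,   0.        ,   1.        ]]), 'k1': -0.033466910455723975, 'extrinsics': array([[ 0.92440792, -0.22135337,  0.31060053,  0.29556344],
       [-0.38085975, -0.49218328,  0.78275249, -0.88559315],
       [-0.02039251, -0.84187784, -0.53928271,  0.53857575],
       [ 0.        ,  0.        ,  0.        ,  1.        ]])}
```

View pics/top0.png

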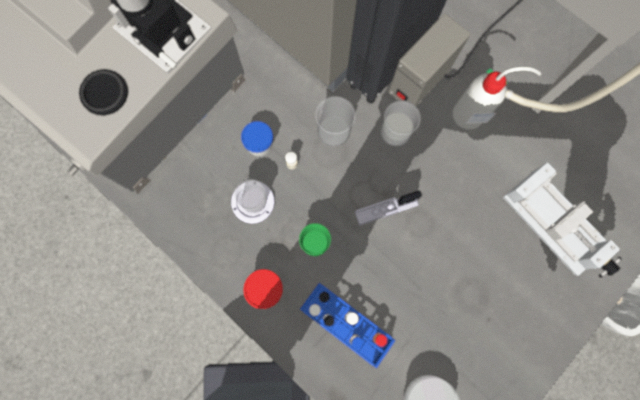

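View pics/side0.png

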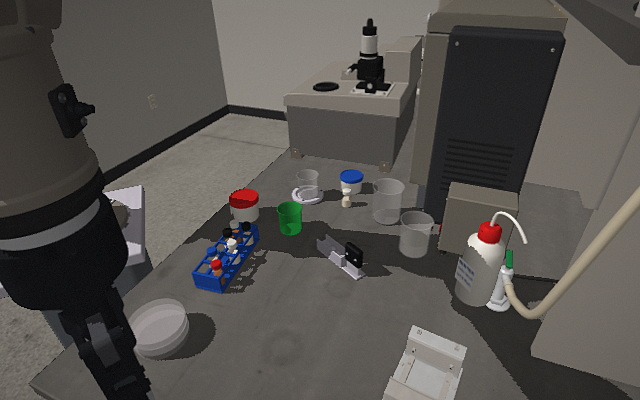

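```bash
python3 - <<'E'
from h import *
a=cv2.imread('pics/top0.png');b=cv2.imread('pics/side0.png')
c=np.vstack([cv2.resize(a[120:260,220:430],None,fx=3.8,fy=3.8,interpolation=3)[:,:798][:300*2][:532]])
cv2.imwrite('pics/crop1.png',c)
for nm,n,u,v,z in [("mouthfloor","top",358,215,.015),("gripback top","top",421,196,.066),("gripfront top","top",400,201,.066),("base","top",253,201,.012),("beaker rim","top",253,194,.068),("green rim","top",315,236,.06),("vial","top",291,157,.046),("blue","top",256,135,.046),("mid","top",401,112,.08),("wide","top",335,107,.09),("red","top",263,287,.06),("rackcorner","top",320,287,.05),("instrument corner","top",80,170,0),("inst","top",140,188,0),("inst","top",240,75,0)]:
  print(nm,onz(n,u,v,z).round(3))
h=cv2.cvtColor(a,cv2.COLOR_BGR2HSV)
m=((h[:,:,2]<50)).astype(np.uint8);m[:180]=0;m[215:]=0;m[:,:392]=0;m[:,430:]=0
k,l,s,ce=cv2.connectedComponentsWithStats(m)
for i in range(1,k):
  if s[i][4]>20:
    pts=np.argwhere(l==i)[:,::-1].astype(np.float32);print(s[i],cv2.minAreaRect(pts))
E
```

```text
mouthfloor [ 0.526 -0.303  0.015]
gripback top [ 0.549 -0.417  0.066]
gripfront top [ 0.541 -0.377  0.066]
base [ 0.563 -0.1    0.012]
beaker rim [ 0.565 -0.107  0.068]
green rim [ 0.483 -0.218  0.06 ]
vial [ 0.639 -0.178  0.046]
blue [ 0.686 -0.112  0.046]
mid [ 0.709 -0.39   0.08 ]
wide [ 0.72  -0.265  0.09 ]
red [ 0.396 -0.122  0.06 ]
rackcorner [ 0.392 -0.223  0.05 ]
instrument corner [0.643 0.243 0.   ]
inst [0.601 0.124 0.   ]
inst [ 0.836 -0.076  0.   ]
[399 192  21  12 130] ((408.9000244140625, 197.20001220703125), (6.640783309936523, 22.452171325683594), 71.56504821777344)
```

View pics/crop1.png

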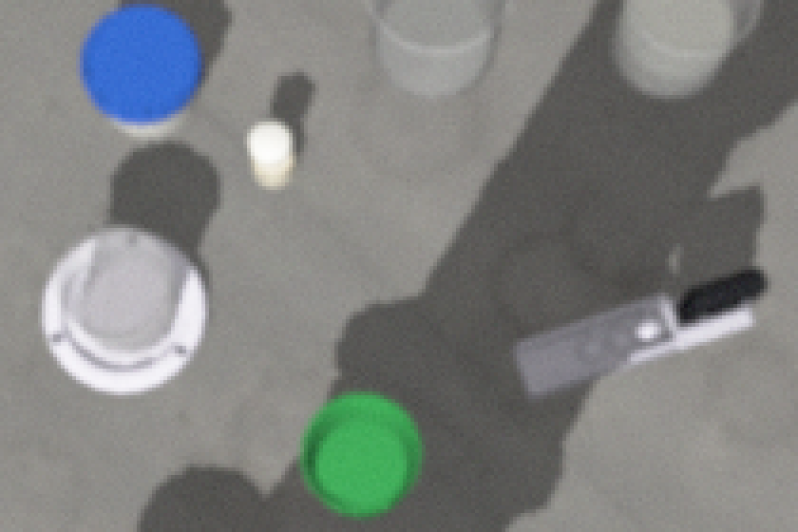

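```bash
python3 - <<'E'
from h import *
f=lambda cx,cy,z:onz("top",220+cx/3.8-.37,120+cy/3.8-.37,z)
A=f(515,345,.03);B=f(530,397,.03);M=(A+B)/2
print(A,B,np.linalg.norm(A-B),M)
gb=f(766,283,.06);gf=f(680,302,.06);gc=f(723,292,.064);print(gb,gf,gc)
d=M[:2]-gc[:2];print(np.linalg.norm(d),np.degrees(np.arctan2(d[1],d[0])))
a=f(630,362,.002);b=f(752,322,.002);print(a,b,np.degrees(np.arctan2(*(a-b)[[1,0]])))
print("base",f(125,310,.012), "vial",f(272,168,.03))
# side: grip black blob
im=cv2.imread('pics/side0.png')
cv2.imwrite('pics/crop2.png',cv2.resize(im[160:290,270:440],None,fx=4.5,fy=4.5,interpolation=3))
P=gc;print(proj("side",[*gc[:2],.066]),proj("side",[*M[:2],.03]))
E
```

```text
[ 0.53296948 -0.29705866  0.03      ] [ 0.50626329 -0.3030129   0.03      ] 0.02736189274809727 [ 0.51961639 -0.30003578  0.03      ]
[ 0.55332336 -0.41899387  0.06      ] [ 0.54558144 -0.3762128   0.06      ] [ 0.54887965 -0.39677807  0.064     ]
0.10107131185324159 106.82987421740856
[ 0.52660234 -0.35853851  0.002     ] [ 0.54503742 -0.42337003  0.002     ] 105.87329066333868
base [ 0.56283456 -0.09915402  0.012     ] vial [ 0.63034353 -0.17775637  0.03      ]
[353.05003887 245.94759087] [320.66992901 235.34647504]
```

View pics/crop2.png

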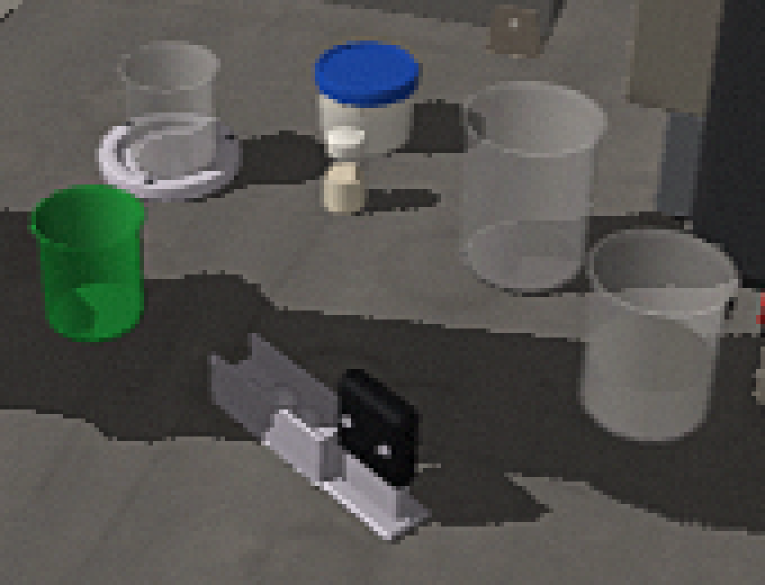

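Call:
{"api": "arm_command", "payload": {"rows": [[[50,0.59,0.37,0,-1],[50,0.59,0.37,0,-1],[50,0.59,0.37,0,-1],[50,0.59,0.37,0,-1],[50,0.59,0.37,0,-1],[50,0.59,0.37,0,-1],[50,0.59,0.37,0,-1],[50,0.59,0.37,0,-1],[50,0.59,0.37,0,-1],[50,0.59,0.37,0,-1]]], "newtons": 120}}

```text
t: 1.35
eef_pos: [0.5567, -0.4212, 0.2308]
tool_rot: [-0.0, 0.969, -0.247, -0.0]
contact_force: [-0.1, -0.1, 0.0]
gripper_width: 0.581
grasp_force: 0.0
```

Call:
{"api": "arm_command", "payload": {"rows": [[[50,0,0,-0.2,-0.98],[50,0,0,-0.2,-0.98],[50,0,0,-0.2,-0.98],[50,0,0,-0.2,-0.98],[50,0,0,-0.2,-0.98],[50,0,0,-0.2,-0.98],[50,0,0,-0.2,-0.98],[50,0,0,-0.2,-0.98],[50,0,0,-0.2,-0.98],[50,0,0,-0.2,-0.98]]]}}

```text
t: 2.6
eef_pos: [0.5556, -0.4218, 0.1104]
tool_rot: [0.0, 0.801, -0.598, -0.001]
contact_force: [0.2, 1.0, 0.2]
gripper_width: 0.588
grasp_force: 0.0
```

```bash
python3 - <<'E'
from h import *
b=snap("side","side1");o=get_obs();print(o['eef_pos'],o['tool_rot'],o['q'])
p=proj("side",o['eef_pos']);print(p)
u,v=320,200
cv2.imwrite('pics/side1c.png',cv2.resize(b[120:300,270:470,::-1],None,fx=3.3,fy=3.3,interpolation=3))
bk=onz("side",307.6-.4,174.4-.4,.068);print(bk, onz("side",270+170/4.5,160+157/4.5,.012))
E
```

```text
[ 0.55490624 -0.42103334  0.10853323] [ 1.27894038e-04  8.00469606e-01 -5.99370589e-01 -1.81400291e-03] [ 0.38595699  0.64611981  0.25736224  1.60788567 -0.19426572  0.91648203
 -2.14340033]
[362.46222704 235.23801492]
[ 0.56454767 -0.09944771  0.068     ] [ 0.5594563  -0.11053334  0.012     ]
```

View pics/side1c.png

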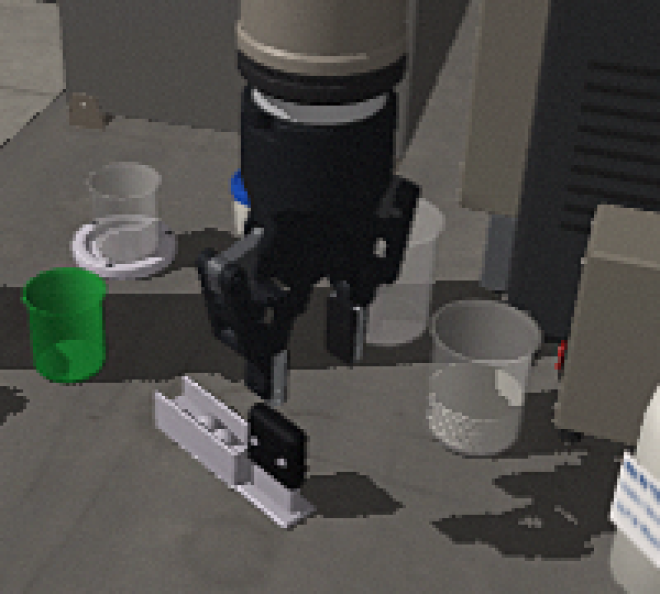

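Call:
{"api": "arm_command", "payload": {"rows": [[[50,0,0,-0.28,0],[50,0,0,-0.28,0],[50,0,0,-0.28,0],[50,0,0,0,0],[10,0,0,0,0],[10,0,0,0,0],[10,0,0,0,0],[10,0,0,0,0],[10,0,0,0,0],[10,0,0,0,0]]], "newtons": 100}}

```text
t: 3.9
eef_pos: [0.5567, -0.4225, 0.0617]
tool_rot: [-0.0, 0.802, -0.597, 0.001]
contact_force: [0.7, 0.4, 4.3]
gripper_width: 0.128
grasp_force: 41.2
```

Call:
{"api": "arm_command", "payload": {"rows": [[[40,0,0,0,0],[40,0,0,0,0],[40,0,0,-0.1,0],[40,-0.02,0.03,0,0],[10,0,0,0,0],[10,0,0,0,0],[10,0,0,0,0],[10,0,0,0,0],[10,0,0,0,0],[10,0,0,0,0]]], "newtons": 100}}

```text
t: 5.15
eef_pos: [0.5548, -0.4203, 0.055]
tool_rot: [-0.0, 0.802, -0.597, 0.0]
contact_force: [0.2, 0.5, 0.8]
gripper_width: 0.133
grasp_force: 66.4
```

```bash
python3 - <<'E'
from h import *
b=snap("side","side2");o=get_obs();print(o['eef_pos'],o['gripper_width'],o['grasp_force'])
cv2.imwrite('pics/side2c.png',cv2.resize(b[170:300,300:420,::-1],None,fx=4.5,fy=4.5,interpolation=3))
E
```

```text
[ 0.55477554 -0.42028643  0.05497512] 0.13590545804302503 66.39201967511326
```

View pics/side2c.png

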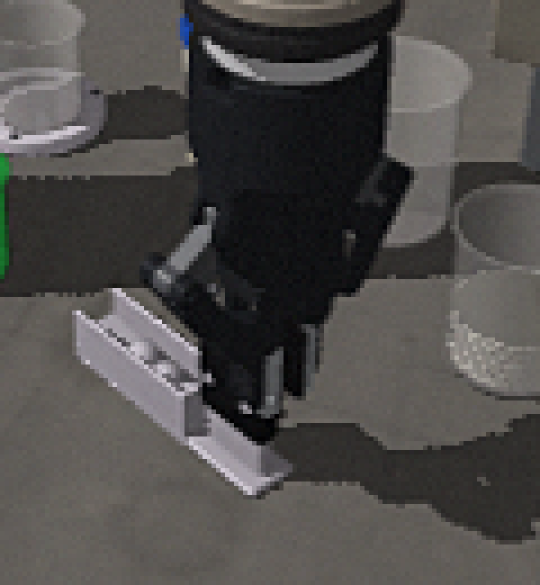

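Call:
{"api": "arm_command", "payload": {"rows": [[[10,0,0,0,0],[10,0,0,0.05,0],[10,0,0,0.05,0],[10,0,0,0.05,0],[10,0,0,0,0],[10,0,0,0,0],[10,0,0,0,0],[10,0,0,0,0],[10,0,0,0,0],[10,0,0,0,0]]], "newtons": 120}}

```text
t: 6.45
eef_pos: [0.5548, -0.4203, 0.0639]
tool_rot: [-0.0, 0.802, -0.597, 0.0]
contact_force: [-0.5, 0.6, -1.6]
gripper_width: 0.133
grasp_force: 66.1
```

```bash
cat > st.py <<'E'
from h import *
import sys
b=snap("side",sys.argv[1]);o=get_obs();print(o['eef_pos'].round(4),o['gripper_width'],o['grasp_force'],o['contact_force'].round(2),o['torque'].round(3))
# bright steel edge points for tilt
cv2.imwrite(f'pics/{sys.argv[1]}c.png',cv2.resize(b[170:300,290:420,::-1],None,fx=4.5,fy=4.5,interpolation=3))
E
python3 st.py s3
```

```text
[ 0.5547 -0.4203  0.0639] 0.13094802053558807 66.17084371391684 [-0.11  0.03 -1.65] [-0.069 -0.072 -0.026]
```

View pics/s3c.png

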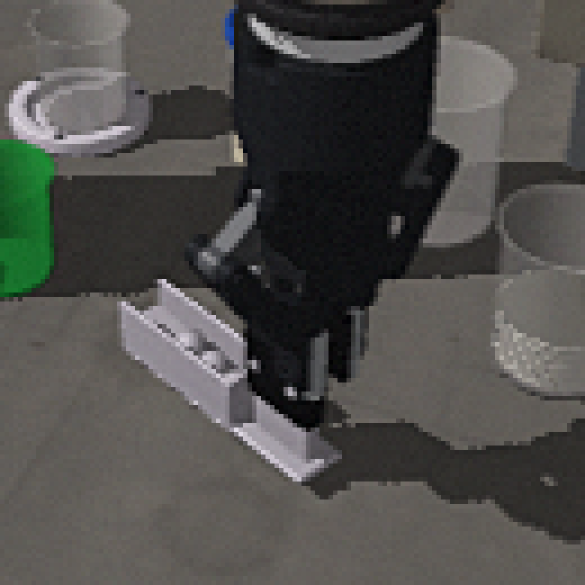

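Call:
{"api": "arm_command", "payload": {"rows": [[[10,0,0,0,0],[10,0,0,0,0],[10,0,0,0,0],[10,0,0,0,0],[10,0,0,0,0],[10,0,0,0,0],[10,0,0,0,0],[10,0,0,0,0],[10,0,0,0,0],[10,0,0,0,0]]], "newtons": 20}}

```text
t: 7.75
eef_pos: [0.5547, -0.4203, 0.0639]
tool_rot: [0.0, 0.802, -0.597, 0.0]
contact_force: [0.8, -0.2, -2.3]
gripper_width: 0.131
grasp_force: 66.2
```

```bash
cat >> st.py <<'E'
ref=cv2.imread('pics/s3.png',0);cur=cv2.imread(f'pics/{sys.argv[1]}.png',0)
for nm,x,y in(("mouth",312,228),("tail",350,262)):
    t=ref[y:y+22,x:x+22];w=cur[y-25:y+47,x-25:x+47]
    r=cv2.matchTemplate(cv2.resize(w,None,fx=4,fy=4,interpolation=2),cv2.resize(t,None,fx=4,fy=4,interpolation=2),5)
    _,q,_,l=cv2.minMaxLoc(r);print(nm,"shift px",l[0]/4-25,l[1]/4-25,round(q,2))
E
python3 st.py s4
```

```text
[ 0.5547 -0.4203  0.0639] 0.1410711715087551 66.16226795129478 [-0.24  0.56 -2.01] [-0.041 -0.054  0.008]
mouth shift px 0.0 0.0 1.0
tail shift px 0.0 0.0 1.0
```

Call:
{"api": "arm_command", "payload": {"rows": [[[11,0,0,0,0],[11,0,0,0,0],[11,0,0,0,0],[11,0,0,0,0],[11,0,0,0,0],[11,0,0,0,0],[11,0,0,0,0],[11,0,0,0,0],[11,0,0,0,0],[11,0,0,0,0]]], "newtons": 20}}

```text
t: 9.05
eef_pos: [0.5547, -0.4203, 0.0639]
tool_rot: [0.0, 0.802, -0.597, 0.0]
contact_force: [0.0, -0.1, -2.0]
gripper_width: 0.138
grasp_force: 66.2
```

```bash
python3 st.py s5
```

```text
[ 0.5547 -0.4203  0.0639] 0.13290277056775293 66.15960231050849 [ 0.35  0.21 -2.25] [-0.043 -0.01   0.034]
mouth shift px 0.0 0.0 1.0
tail shift px 0.0 0.0 1.0
```

Call:
{"api": "arm_command", "payload": {"rows": [[[12,0,0,0,0],[12,0,0,0,0],[12,0,0,0,0],[12.5,0,0,0,0],[12.5,0,0,0,0],[12.5,0,0,0,0],[12.5,0,0,0,0],[12.5,0,0,0,0],[12.5,0,0,0,0],[12.5,0,0,0,0]]], "newtons": 20}}

```text
t: 10.35
eef_pos: [0.5547, -0.4203, 0.0639]
tool_rot: [-0.0, 0.802, -0.597, 0.0]
contact_force: [-0.6, 0.7, -3.3]
gripper_width: 0.146
grasp_force: 34.9
```

```bash
python3 st.py s6
```

```text
[ 0.5547 -0.4203  0.0639] 0.1448612693939561 34.890161673829425 [ 0.1  -0.14 -0.79] [-0.127 -0.024 -0.035]
mouth shift px 0.0 0.0 0.99
tail shift px 0.0 0.0 1.0
```

Call:
{"api": "arm_command", "payload": {"rows": [[[13,0,0,0,0],[13,0,0,0,0],[13,0,0,0,0],[13,0,0,0,0],[13,0,0,0,0],[13,0,0,0,0],[13,0,0,0,0],[13,0,0,0,0],[13,0,0,0,0],[13,0,0,0,0]]], "newtons": 20}}

```text
t: 11.65
eef_pos: [0.5547, -0.4203, 0.0639]
tool_rot: [0.0, 0.802, -0.597, -0.0]
contact_force: [-0.0, -0.7, -2.2]
gripper_width: 0.153
grasp_force: 23.3
```

```bash
python3 st.py s7
```

```text
[ 0.5547 -0.4203  0.0639] 0.15375991219332666 23.28826572525486 [ 0.04 -0.33 -1.84] [-0.132 -0.048 -0.024]
mouth shift px 0.0 0.0 0.99
tail shift px 0.0 0.0 1.0
```

Call:
{"api": "arm_command", "payload": {"rows": [[[13.3,0,0,0,0],[13.5,0,0,0,0],[13.6,0,0,0,0],[13.6,0,0,0,0],[13.6,0,0,0,0],[13.6,0,0,0,0],[13.6,0,0,0,0],[13.6,0,0,0,0],[13.6,0,0,0,0],[13.6,0,0,0,0]]], "newtons": 20}}

```text
t: 12.95
eef_pos: [0.5547, -0.4203, 0.0639]
tool_rot: [-0.0, 0.802, -0.597, 0.0]
contact_force: [-0.3, 0.2, -1.0]
gripper_width: 0.161
grasp_force: 9.3
```

```bash
python3 st.py s8
```

```text
[ 0.5547 -0.4203  0.0639] 0.1576281817243023 9.251407831907272 [ 0.34 -0.52 -0.96] [-0.075 -0.023 -0.041]
mouth shift px 0.25 2.75 0.9
tail shift px 0.75 1.25 0.96
```

Call:
{"api": "arm_command", "payload": {"rows": [[[13.6,0,0,-0.05,0],[13.6,0,0,-0.05,0],[13.6,0,0,-0.05,0],[13.6,0,0,-0.01,0],[13.6,0,0,0,0],[10,0,0,0,0],[10,0,0,0,0],[10,0,0,0,0],[10,0,0,0.05,0],[10,0,0,0.1,0]]], "newtons": 100}}

```text
t: 14.25
eef_pos: [0.554, -0.4189, 0.0622]
tool_rot: [-0.0, 0.802, -0.597, -0.002]
contact_force: [0.7, -0.2, -2.8]
gripper_width: 0.13
grasp_force: 66.2
```

```bash
python3 st.py s9; python3 - <<'E'
from h import *
a=cv2.imread('pics/top0.png');h=cv2.cvtColor(a,cv2.COLOR_BGR2HSV)
m=((h[:,:,2]>185)&(h[:,:,1]<40)).astype(np.uint8);m[:170]=0;m[230:]=0;m[:,:225]=0;m[:,280:]=0
c=max(cv2.findContours(m,0,1)[0],key=len);hull=cv2.convexHull(c);(x,y),r=cv2.minEnclosingCircle(hull);print(x,y,r,cv2.fitEllipse(hull),onz("top",x,y,.012))
E
```

```text
[ 0.5546 -0.4195  0.0634] 0.13482341691809924 66.2407386302948 [-0.27 -0.06 -0.9 ] [-0.135 -0.03   0.025]
mouth shift px -1.0 1.0 0.96
tail shift px -1.0 0.75 0.95
252.05555725097656 201.75926208496094 21.47846794128418 ((251.89739990234375, 202.2367706298828), (41.24032974243164, 42.8864860534668), 93.94435119628906) [ 0.56177484 -0.0982239   0.012     ]
```

Call:
{"api": "arm_command", "payload": {"rows": [[[10,0,0,0.2,0],[10,0,0,0.3,0],[10,0.02,0.1,0.3,0],[10,0.04,0.2,0.3,0],[10,0.06,0.3,0.3,0],[10,0.06,0.3,0.25,0],[10,0.06,0.3,0.1,0],[10,0.06,0.3,0.05,0],[10,0.07,0.3,0,0],[10,0.07,0.3,0,0]]], "newtons": 100}}

```text
t: 15.55
eef_pos: [0.5811, -0.2928, 0.1707]
tool_rot: [0.0, 0.802, -0.597, -0.001]
contact_force: [1.0, 0.3, -3.1]
gripper_width: 0.134
grasp_force: 66.2
```

Call:
{"api": "arm_command", "payload": {"rows": [[[10,0.06,0.3,0,0],[10,0.06,0.3,0,0],[10,0.05,0.25,0,0],[10,0.04,0.2,0,0],[10,0.03,0.12,0,0],[10,0.02,0.08,0,0],[10,0.01,0.05,0,0],[10,0,0.02,0,0],[10,0,0,0,0],[10,0,0,0,0]]], "newtons": 100}}

```text
t: 16.8
eef_pos: [0.5972, -0.2155, 0.1713]
tool_rot: [0.0, 0.802, -0.597, 0.0]
contact_force: [-0.3, 0.3, -3.0]
gripper_width: 0.136
grasp_force: 66.2
```

```bash
python3 - <<'E'
from h import *
b=snap("side","p0");a=snap("top","p0t");o=get_obs();print(o['eef_pos'].round(4),o['tool_rot'].round(3),o['contact_force'],o['q'].round(2))
cv2.imwrite('pics/p0c.png',np.hstack([cv2.resize(b[110:240,260:400,::-1],None,fx=4,fy=4,interpolation=3)[:, :400],cv2.resize(a[130:260,220:320,::-1],None,fx=4,fy=4,interpolation=3)]))
E
```

```text
[ 0.5973 -0.2154  0.1713] [ 0.     0.802 -0.597  0.   ] [-1.27998268  0.31000568 -1.99909478] [ 0.06  0.48  0.25  1.73 -0.14  0.95 -2.48]
```

View pics/p0c.png

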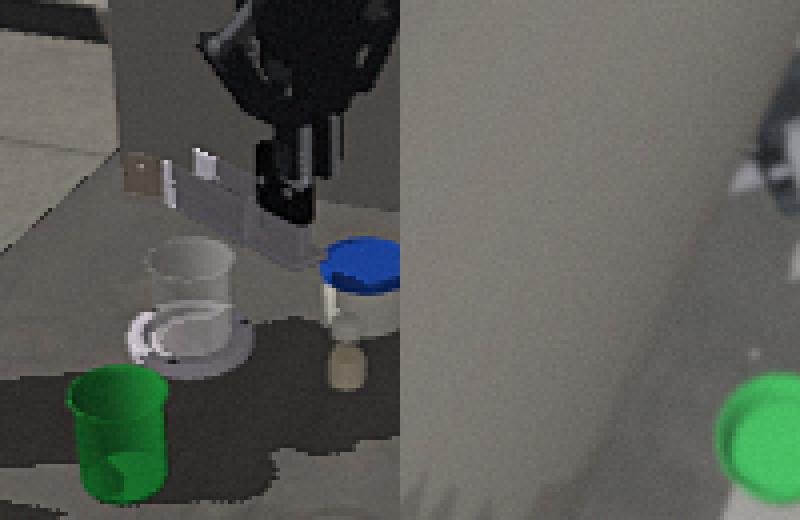

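Call:
{"api": "arm_command", "payload": {"rows": [[[10,0,0,-0.06,0],[10,0,0,-0.08,0],[10,0,0,-0.05,0],[12,0,0,0,0],[12.5,0,0,0,0],[13,0,0,0,0],[13.2,0,0,0,0],[13.2,0,0,0,0],[13.3,0,0,0,0],[13.3,0,0,0,0]]], "newtons": 20}}

```text
t: 18.15
eef_pos: [0.5974, -0.2151, 0.1599]
tool_rot: [-0.0, 0.802, -0.597, 0.0]
contact_force: [0.3, 0.4, -1.7]
gripper_width: 0.157
grasp_force: 16.3
```

```bash
cat > tl.py <<'E'
from h import *
import sys
b=snap("side",sys.argv[1]);o=get_obs();T=o['eef_pos'];print(T.round(4),o['gripper_width'],o['grasp_force'],o['contact_force'].round(2))
u=np.array([-.284,.959,0]);w=np.array([.959,.284,0]);z=np.array([0,0,1.])
ref=cv2.imread('pics/p0.png',0);cur=cv2.cvtColor(b,6+1)
T0=np.array([.5973,-.2154,.1713])
def pt(T,x,y,zz,th):
    P=T+.008*u+.005*z;X=x+.053;Z=zz-.060;c,s=np.cos(th),np.sin(th)
    return P+(X*c+Z*s)*u*1+w*y*-1+(Z*c-X*s)*z
# mouth template, best rotation by tilt hypothesis: measured px vs predicted
y,x=140,294
t=ref[y:y+28,x:x+20]
W=cur[y-20:y+80,x-30:x+60]
r=cv2.matchTemplate(cv2.resize(W,None,fx=4,fy=4,interpolation=2),cv2.resize(t,None,fx=4,fy=4,interpolation=2),5)
_,q,_,l=cv2.minMaxLoc(r);d=np.array([l[0]/4-30,l[1]/4-20]);print("shift",d,round(q,2))
base=proj("side",pt(T0,.065,0,.022,0))
print("pred mouth0",base,"walltop",proj("side",pt(T0,.065,.0135,.03,0)),proj("side",pt(T0,.065,-.0135,.03,0)))
for a in(0,4,8,12,16,20,30,40):print(a,(proj("side",pt(T,.065,0,.022,np.radians(a)))-base).round(1))
E
python3 tl.py p1; python3 -c "
from h import *;print(onz('side',305.5,148.8,.146))"
```

```text
[ 0.5974 -0.2151  0.1599] 0.15762442948899824 16.323279440402985 [ 0.01 -0.91 -1.79]
shift [0. 4.] 0.92
pred mouth0 [304.13287945 148.65211898] walltop [299.53118424 147.28294202] [308.35678664 144.16046175]
0 [0.2 4.1]
4 [1.1 7.4]
8 [ 2.  10.7]
12 [ 3.1 14. ]
16 [ 4.3 17.2]
20 [ 5.7 20.4]
30 [ 9.5 28.1]
40 [13.9 35.3]
[ 0.55913949 -0.11195647  0.146     ]
```

Call:
{"api": "arm_command", "payload": {"rows": [[[13.35,0,0,0,0],[13.35,0,0,0,0],[13.4,0,0,0,0],[13.4,0,0,0,0],[13.45,0,0,0,0],[13.45,0,0,0,0],[13.45,0,0,0,0],[13.45,0,0,0,0],[13.45,0,0,0,0],[13.45,0,0,0,0]]], "newtons": 20}}

```text
t: 19.45
eef_pos: [0.5973, -0.2151, 0.1599]
tool_rot: [-0.0, 0.802, -0.597, 0.0]
contact_force: [1.1, -0.8, -2.8]
gripper_width: 0.156
grasp_force: 12.8
```

```bash
python3 tl.py p2|head -2
```

```text
[ 0.5974 -0.2151  0.1599] 0.15767475341438877 12.799892127513885 [ 0.33 -0.24 -1.36]
shift [0. 4.] 0.92
```

Call:
{"api": "arm_command", "payload": {"rows": [[[13.5,0,0,0,0],[13.5,0,0,0,0],[13.5,0,0,0,0],[13.55,0,0,0,0],[13.55,0,0,0,0],[13.55,0,0,0,0],[12.5,0,0,0,0],[12.5,0,0,0,0],[12.5,0,0,0,0],[12.5,0,0,0,0]]], "newtons": 20}}

```text
t: 20.75
eef_pos: [0.5973, -0.2151, 0.1599]
tool_rot: [0.0, 0.802, -0.597, -0.0]
contact_force: [-0.3, 0.0, -1.1]
gripper_width: 0.153
grasp_force: 19.9
```

```bash
python3 tl.py p3|head -2
```

```text
[ 0.5974 -0.2151  0.1599] 0.15271066270058917 19.884973168373108 [ 0.73 -0.51 -2.13]
shift [1.25 9.75] 0.69
```

Call:
{"api": "arm_command", "payload": {"rows": [[[13.5,0,0,0,0],[13.55,0,0,0,0],[13.55,0,0,0,0],[12,0,0,0,0],[12,0,0,0,0],[12,0,0,0,0],[12,0,0,0,0],[12,0,0,0,0],[12,0,0,0,0],[12,0,0,0,0]]], "newtons": 20}}

```text
t: 22.05
eef_pos: [0.5973, -0.2151, 0.1599]
tool_rot: [0.0, 0.802, -0.597, 0.0]
contact_force: [-0.7, 0.5, -1.9]
gripper_width: 0.155
grasp_force: 20.2
```

```bash
python3 tl.py p4|head -2
```

```text
[ 0.5973 -0.2151  0.1599] 0.15466193981714013 20.228131413459778 [-0.59  0.07 -2.67]
shift [ 1.25 10.  ] 0.68
```

Call:
{"api": "arm_command", "payload": {"rows": [[[13.5,0,0,0,0],[13.55,0,0,0,0],[13.6,0,0,0,0],[13.6,0,0,0,0],[12,0,0,0,0],[12,0,0,0,0],[12,0,0,0,0],[12,0,0,0,0],[12,0,0,0,0],[12,0,0,0,0]]], "newtons": 40}}

```text
t: 23.35
eef_pos: [0.5973, -0.2151, 0.1599]
tool_rot: [0.0, 0.802, -0.597, -0.0]
contact_force: [0.4, 0.1, -2.1]
gripper_width: 0.148
grasp_force: 33.2
```

```bash
python3 tl.py p5|head -2
```

```text
[ 0.5973 -0.2151  0.1599] 0.14565956408745037 33.19920301437378 [-0.34  0.28 -2.09]
shift [1.25 9.75] 0.69
```

Call:
{"api": "arm_command", "payload": {"rows": [[[13.5,0,0,0,0],[13.6,0,0,0,0],[13.6,0,0,0,0],[13.6,0,0,0,0],[13.6,0,0,0,0],[13.6,0,0,0,0],[12,0,0,0,0],[12,0,0,0,0],[12,0,0,0,0],[12,0,0,0,0]]], "newtons": 40}}

```text
t: 24.65
eef_pos: [0.5974, -0.2151, 0.1599]
tool_rot: [0.0, 0.802, -0.597, 0.0]
contact_force: [-0.5, -0.5, -2.1]
gripper_width: 0.152
grasp_force: 33.2
```

```bash
python3 tl.py p6|head -2; python3 - <<'E'
from h import *
r=[cv2.imread(f'pics/{n}.png') for n in("p2","p3","p6")]
cv2.imwrite('pics/cmp.png',np.hstack([cv2.resize(b[130:215,290:345],None,fx=4.8,fy=4.8,interpolation=2) for b in r]))
E
```

```text
[ 0.5973 -0.2151  0.1599] 0.14872565943242894 33.199583888053894 [ 0.33 -0.36 -2.21]
shift [1.25 9.75] 0.68
```

View pics/cmp.png

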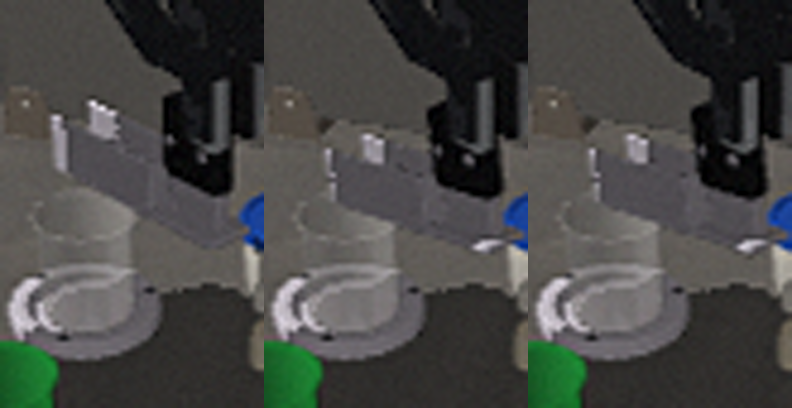

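```bash
python3 - <<'E'
from h import *
exec(open('tl.py').read().split('# mouth template')[0].split('import sys')[1].split('\n',2)[2].replace("ref=","#").replace("o['eef_pos']","0")) if 0 else None
u=np.array([-.284,.959,0]);w=np.array([.959,.284,0]);z=np.array([0,0,1.]);T=np.array([.5973,-.2151,.16])
def pt(x,y,zz,th):
    th=np.radians(th);P=T+.008*u+.005*z;X=x+.053;Z=zz-.060;c,s=np.cos(th),np.sin(th)
    return P+(X*c+Z*s)*u-w*y+(Z*c-X*s)*z
for s in(1,-1):
  for a in(0,4,8,12,16,20,25):
    print(s,a,*[proj("side",pt(x,s*.0135,zz,a)).round(1) for x,zz in((.065,.03),(.065,0),(-.06,0))])
print("obs p3 near: walltop",290+(332-264)/4.8,130+150/4.8,"bot",290+(335-264)/4.8,130+205/4.8,"tail",290+(475-264)/4.8,130+248/4.8,"far walltop",290+(365-264)/4.8,130+137/4.8)
print("obs p2 walltop",290+52/4.8,130+115/4.8,"bot",290+60/4.8,130+170/4.8,"tail",290+205/4.8,130+250/4.8)
E
```

```text
1 0 [299.7 151.4] [300.4 162.2] [332.6 181.6]
1 4 [300.5 154.7] [301.6 165.7] [333.7 182. ]
1 8 [301.4 158. ] [302.9 169.1] [334.9 182.4]
1 12 [302.3 161.3] [304.4 172.5] [336.1 182.6]
1 16 [303.5 164.5] [306.  175.9] [337.2 182.7]
1 20 [304.7 167.7] [307.6 179.1] [338.3 182.7]
1 25 [306.4 171.7] [309.9 183. ] [339.7 182.5]
-1 0 [308.5 148.2] [309.  158.9] [341.5 177.7]
-1 4 [309.2 151.5] [310.2 162.4] [342.7 178.1]
-1 8 [310.  154.8] [311.5 165.8] [343.8 178.4]
-1 12 [311. 158.] [312.9 169.1] [345.  178.7]
-1 16 [312.1 161.2] [314.5 172.4] [346.2 178.8]
-1 20 [313.3 164.4] [316.1 175.6] [347.3 178.7]
-1 25 [314.9 168.2] [318.3 179.4] [348.7 178.5]
obs p3 near: walltop 304.1666666666667 161.25 bot 304.7916666666667 172.70833333333334 tail 333.9583333333333 181.66666666666669 far walltop 311.0416666666667 158.54166666666666
obs p2 walltop 300.8333333333333 153.95833333333334 bot 302.5 165.41666666666669 tail 332.7083333333333 182.08333333333334
```

```bash
python3 - <<'E'
from h import *
c=proj("side",[.563,-.099,.017]);print(c)
I={n:cv2.imread(f'pics/{n}.png',0).astype(int) for n in("p1","p2","p3","p4","p5","p6")}
for a,b in(("p1","p2"),("p2","p3"),("p3","p4"),("p4","p6"),("p2","p6")):
  d=abs(I[a]-I[b]);x,y=c.astype(int);print(a,b,"floor",d[y-9:y+10,x-15:x+15].mean().round(2),(d[y-9:y+10,x-15:x+15]>20).sum(),"elsewhere>30",np.argwhere(d>35)[:,::-1].min(0) if (d>35).any() else None,(d>35).sum())
E
```

```text
[307.43374514 190.84072388]
p1 p2 floor 1.68 0 elsewhere>30 [357 110] 1
p2 p3 floor 1.61 0 elsewhere>30 [300 149] 205
p3 p4 floor 1.68 0 elsewhere>30 None 0
p4 p6 floor 1.72 0 elsewhere>30 None 0
p2 p6 floor 1.75 0 elsewhere>30 [300 110] 210
```

Call:
{"api": "arm_command", "payload": {"rows": [[[13.5,0,0,0,0],[13.6,0,0,0,0],[13.65,0,0,0,0],[13.65,0,0,0,0],[13.65,0,0,0,0],[13.7,0,0,0,0],[13.7,0,0,0,0],[12,0,0,0,0],[12,0,0,0,0],[12,0,0,0,0]]], "newtons": 40}}

```text
t: 25.95
eef_pos: [0.5973, -0.2151, 0.1599]
tool_rot: [0.0, 0.802, -0.597, 0.0]
contact_force: [-0.1, 0.4, -1.4]
gripper_width: 0.152
grasp_force: 33.1
```

```bash
cat > df.py <<'E'
from h import *
import sys
x,y=307,190
I=[cv2.imread(f'pics/{n}.png',0).astype(int) for n in sys.argv[1:3]]
d=abs(I[0]-I[1])[y-9:y+10,x-15:x+15];print("floor",d.mean().round(2),(d>20).sum())
E
python3 tl.py p7|head -2; python3 df.py p2 p7
```

```text
[ 0.5973 -0.2151  0.1599] 0.14807597296295422 33.113096952438354 [ 0.4  -0.06 -1.57]
shift [34.25 -3.75] 0.46
floor 6.98 73
```

```bash
cat > tm.py <<'E'
from h import *
import sys
A,B=[cv2.imread(f'pics/{n}.png',0) for n in sys.argv[1:3]]
best=[]
for nm,x,y,ww,hh in(("mouth",298,154,20,24),("tail",326,170,16,16)):
  t=A[y:y+hh,x:x+ww];W=B[y-16:y+hh+30,x-10:x+ww+24]
  for a in(-30,-20,-10,0,10,20):
    M=cv2.getRotationMatrix2D((ww/2,hh/2),a,1);tt=cv2.warpAffine(t,M,(ww,hh),borderMode=1)
    r=cv2.matchTemplate(W,tt,5);_,q,_,l=cv2.minMaxLoc(r);best.append((nm,round(q,2),a,l[0]-10,l[1]-16))
for b in sorted(best,key=lambda b:-b[1])[:6]:print(b)
d=abs(A.astype(int)-B);m=(d>20).astype(np.uint8)
k,_,s,c=cv2.connectedComponentsWithStats(m)
print([(*s[i],) for i in range(1,k) if s[i][4]>8])
x,y=307,190
print(B[y-8:y+9,x-14:x+15:1])
E
python3 tm.py p6 p7
```

```text
('tail', 0.69, 10, 1, 1)
('tail', 0.67, -30, -10, -2)
('tail', 0.67, -10, 1, 0)
('tail', 0.66, 0, 0, 1)
('tail', 0.64, -20, -9, -1)
('tail', 0.62, 20, 1, 1)
[(np.int32(324), np.int32(151), np.int32(4), np.int32(6), np.int32(14)), (np.int32(310), np.int32(158), np.int32(7), np.int32(6), np.int32(29)), (np.int32(302), np.int32(161), np.int32(3), np.int32(6), np.int32(10)), (np.int32(324), np.int32(160), np.int32(23), np.int32(23), np.int32(108)), (np.int32(312), np.int32(165), np.int32(4), np.int32(5), np.int32(13)), (np.int32(307), np.int32(174), np.int32(11), np.int32(7), np.int32(52)), (np.int32(302), np.int32(185), np.int32(15), np.int32(9), np.int32(73)), (np.int32(350), np.int32(194), np.int32(9), np.int32(3), np.int32(17))]
[[ 96  93  92  92  93 100  98  99  98  95  95  88  92  94  95 100 100 103
  106 114 118 122 124 121  98  89  94  94  91]
 [ 94  96  90  89  92 101  98  94  96  94  92  91  92  96  94 103 104 104
  106 109 115 116 121 115  97  87  92  90  94]
 [ 90  93  95  93  93 100  96  96 100  91  91  88  86  88  95 103 101 104
  106 112 113 117 117 117 104  86  89  93  94
[... 996 characters left out ...]
148 150 127 123 106  86  82  87 110 117 118 116
  109  88  81  81 103 121 107  85  94  93  96]
 [193 182 159  78 122 187 153 155 123 123 120 119 117 113 118 117 115 115
  115 118 122 122 121 121 106  88  94  94  94]
 [192 190 171  86 113 189 164 119 123 120 123 120 117 117 118 118 121 116
  113 111 120 125 120 116  91  91  95  94  98]
 [213 189 192 161 115 196 189 154 120 123 123 121 115 113 114 124 123 115
  113 114 122 122 119 102  84  89  94  94  96]
 [197 209 193 194 178 140 200 165 104 117 122 121 119 117 116 123 125 123
  119 117 120 104  94  87  95  93  97 101  95]
 [188 173 169 187  86  82 118 175 180 155 111 121 120 127 124 126 130 125
  113  99  88  86  96  91  94  99 101  93  91]]
```

```bash
python3 - <<'E'
from h import *
b=cv2.imread('pics/p7.png')
cv2.imwrite('pics/p7c.png',cv2.resize(b[135:215,285:360],None,fx=7.4,fy=7.4,interpolation=3))
E
```

```text
(no output)
```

View pics/p7c.png

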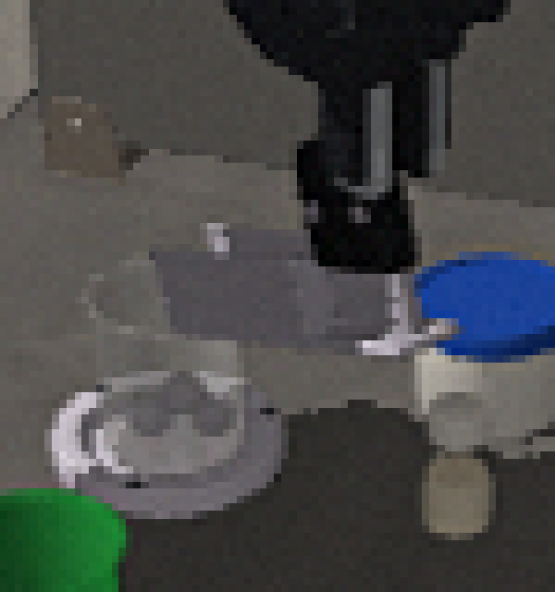

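Call:
{"api": "arm_command", "payload": {"rows": [[[10,0,0,0,0],[10,0,0,0.1,0],[10,0,0,0.2,0],[10,0,0,0.3,0],[10,0,0,0.3,0],[10,0,0,0.1,0],[10,-0.04,-0.2,0,0],[10,-0.06,-0.3,0,0],[10,-0.08,-0.4,0,0],[10,-0.1,-0.5,0,0]]], "newtons": 100}}

```text
t: 27.25
eef_pos: [0.5795, -0.3009, 0.219]
tool_rot: [0.0, 0.802, -0.597, -0.001]
contact_force: [-0.5, 0.2, -1.4]
gripper_width: 0.132
grasp_force: 65.8
```

Call:
{"api": "arm_command", "payload": {"rows": [[[10,-0.1,-0.5,0,0],[10,-0.1,-0.5,0,0],[10,-0.1,-0.5,-0.3,0],[10,-0.08,-0.3,-0.4,0],[10,-0.04,-0.2,-0.4,0],[10,0,0,-0.4,0],[10,0,0,-0.3,0],[13.3,0,0,-0.1,0],[13.4,0,0,0,0],[13.4,0,0,0,0]]], "newtons": 100}}

```text
t: 28.5
eef_pos: [0.556, -0.4194, 0.107]
tool_rot: [-0.0, 0.802, -0.597, 0.001]
contact_force: [-0.0, -0.1, -2.3]
gripper_width: 0.161
grasp_force: 13.9
```

```bash
python3 st.py r1; python3 df.py p7 r1
```

```text
[ 0.5559 -0.4195  0.107 ] 0.16098507029367026 13.877443224191666 [-0.17  0.45 -2.18] [-0.06  -0.038  0.015]
mouth shift px 5.5 0.5 0.85
tail shift px 6.75 -12.5 0.61
floor 7.53 41
```

Call:
{"api": "arm_command", "payload": {"rows": [[[13.5,0,0,-0.1,0],[13.5,0,0,-0.1,0],[13.5,0,0,-0.1,0],[13.5,0,0,-0.1,0],[13.5,0,0,-0.1,0],[13.5,0,0,-0.1,0],[13.5,0,0,-0.1,0],[13.5,0,0,-0.1,0],[13.5,0,0,-0.05,0],[13.5,0,0,0,0]]], "newtons": 100}}

```text
t: 29.8
eef_pos: [0.5552, -0.4187, 0.0548]
tool_rot: [-0.0, 0.802, -0.597, -0.0]
contact_force: [0.6, -0.4, 2.0]
gripper_width: 0.157
grasp_force: 12.1
```

```bash
python3 st.py r2; python3 df.py p7 r2;python3 df.py r1 r2
```

```text
[ 0.5552 -0.4188  0.0548] 0.15961532089411345 12.06338033080101 [-0.08  0.2   0.67] [-0.033  0.164  0.016]
mouth shift px -1.0 2.0 0.91
tail shift px -1.0 3.0 0.89
floor 7.93 41
floor 1.71 0
```

Call:
{"api": "arm_command", "payload": {"rows": [[[13.5,0,0,-0.02,0],[16,0,0,0,0],[20,0,0,0,0],[40,0,0,0,0],[40,0,0,0,0],[50,0,0,0.2,0],[50,0,0,0.4,0],[60,0,0,0.5,0],[70,0,0,0.6,0],[80,0,0,0.7,0]]], "newtons": 40}}

```text
t: 31.1
eef_pos: [0.5551, -0.4189, 0.1994]
tool_rot: [0.0, 0.802, -0.597, -0.0]
contact_force: [0.8, -1.3, 0.4]
gripper_width: 0.938
grasp_force: 0.0
```

```bash
python3 st.py r3; python3 - <<'E'
from h import *
# compare scoop with side1 (standing originally): handle black blob + template of the initial image
A=cv2.imread('pics/side0.png',0);B=cv2.imread('pics/r3.png',0)
for nm,x,y,w,h in(("scoop",316,232,50,50),("channel",316,232,30,30),("tail",340,255,26,26),("green",275,198,30,40),("vial",340,186,14,24),("beaker",292,166,34,40)):
  t=A[y:y+h,x:x+w];W=B[y-8:y+h+8,x-8:x+w+8];r=cv2.matchTemplate(W,t,5);_,q,_,l=cv2.minMaxLoc(r);print(nm,round(q,2),l[0]-8,l[1]-8)
b=cv2.imread('pics/r3.png');
E
```

```text
[ 0.5576 -0.4212  0.2064] 0.9359933656411665 0.0 [ 1.73 -1.76  4.03] [-0.071 -0.092  0.023]
mouth shift px -1.0 2.0 0.91
tail shift px -1.0 3.0 0.89
scoop 0.74 -1 0
channel 0.57 -1 0
tail 0.95 -1 0
green 0.83 0 0
vial 0.42 8 0
beaker 0.96 0 0
```

Call:
{"api": "arm_command", "payload": {"rows": [[[85,0,0.4,0,0.5],[85,0.01,0.6,0,0.5],[85,0.02,0.6,0,0.5],[85,0.02,0.6,0,0.5],[85,0.02,0.6,0,0.5],[85,0.02,0.6,0,0.5],[85,0.02,0.6,0,0.5],[85,0.02,0.6,0,0.5],[85,0,0.45,0,0.5],[85,0,0.28,0,0.5]]], "newtons": 40}}

```text
t: 32.4
eef_pos: [0.5633, -0.098, 0.1981]
tool_rot: [-0.0, 0.905, -0.425, 0.0]
contact_force: [0.4, -0.0, 0.2]
gripper_width: 0.994
grasp_force: 0.0
```

```bash
python3 - <<'E'
from h import *
b=snap("side","g0");o=get_obs();T=o['eef_pos'];print(T.round(4),o['tool_rot'].round(3),o['q'].round(2))
B=cv2.cvtColor(b,cv2.COLOR_RGB2GRAY)
for ref in("side0","r3","p2"):
  A=cv2.imread(f'pics/{ref}.png',0)
  for nm,x,y,w,h in(("beaker",292,166,34,40),("rim",294,166,28,16),("scoop",316,232,50,50),("vial",340,184,14,24)):
    r=cv2.matchTemplate(B[y-8:y+h+8,x-8:x+w+8],A[y:y+h,x:x+w],5);_,q,_,l=cv2.minMaxLoc(r);print(ref,nm,round(q,2),l[0]-8,l[1]-8)
E
```

```text
[ 0.5634 -0.0959  0.1979] [-0.001  0.906 -0.423 -0.   ] [-0.05  0.34  0.14  1.85 -0.06  0.95 -2.33]
side0 beaker 0.73 0 0
side0 rim 0.99 0 0
side0 scoop 0.74 -1 0
side0 vial 0.62 1 1
r3 beaker 0.76 0 0
r3 rim 0.99 0 0
r3 scoop 0.99 0 0
r3 vial 0.24 -8 6
p2 beaker 0.91 0 0
p2 rim 0.8 1 -1
p2 scoop 0.28 -1 -8
p2 vial 0.91 0 0
```

Call:
{"api": "arm_command", "payload": {"rows": [[[85,0,-0.02,-0.2,0],[85,0,0,-0.35,0],[85,0,0,-0.4,0],[85,0,0,-0.4,0],[85,0,0,-0.4,0],[85,0,0,-0.4,0],[85,0,0,-0.3,0],[85,0,0,-0.25,0],[85,0,0,-0.15,0],[85,0,0,-0.05,0]]], "newtons": 40}}

```text
t: 33.7
eef_pos: [0.5631, -0.1006, 0.0234]
tool_rot: [0.0, 0.905, -0.426, -0.0]
contact_force: [-0.7, 0.5, 0.3]
gripper_width: 0.994
grasp_force: 0.0
```

Call:
{"api": "arm_command", "payload": {"rows": [[[70,0,0,0,0],[62,0,0,0,0],[58,0,0,0,0],[56,0,0,0,0],[54,0,0,0,0],[52,0,0,0,0],[50,0,0,0,0],[48,0,0,0,0],[48,0,0,0,0],[48,0,0,0,0]]], "newtons": 40}}

```text
t: 34.95
eef_pos: [0.5641, -0.1, 0.0242]
tool_rot: [-0.001, 0.905, -0.426, 0.001]
contact_force: [1.5, 2.7, 4.6]
gripper_width: 0.607
grasp_force: 38.6
```

Call:
{"api": "arm_command", "payload": {"rows": [[[48,0,0,0.05,0],[48,0,0,0.1,0],[48,0,0,0.2,0],[48,0,0,0.3,0],[48,0,0,0.4,0],[48,0,0,0.4,0],[48,0,0,0.4,0],[48,0,0,0.3,0],[48,0,0,0.2,0],[48,0,0,0.1,0]]], "newtons": 40}}

```text
t: 36.2
eef_pos: [0.5632, -0.1005, 0.1714]
tool_rot: [-0.0, 0.905, -0.426, 0.0]
contact_force: [-0.3, 0.4, -1.3]
gripper_width: 0.606
grasp_force: 39.9
```

Call:
{"api": "arm_command", "payload": {"rows": [[[48,0,0,0,0],[48,0,0,0,0],[48,0,0,0,0],[48,0,0,0,0],[48,0,0,0,0],[48,0,0,0,0],[48,0,0,0,0],[48,0,0,0,0],[48,0,0,0,0],[48,0,0,0,0]]]}}

```text
t: 37.45
eef_pos: [0.5631, -0.1005, 0.1707]
tool_rot: [0.0, 0.905, -0.426, -0.0]
contact_force: [0.3, 0.7, -1.4]
gripper_width: 0.603
grasp_force: 39.9
```

```bash
python3 - <<'E'
from h import *
b=snap("side","h0");o=get_obs();print(o['eef_pos'].round(4),o['contact_force'].round(2),o['grasp_force'])
B=cv2.cvtColor(b,cv2.COLOR_RGB2GRAY).astype(int);G=cv2.imread('pics/g0.png',0)
# beaker lifted: predicted shift, and balls (dark patch) search
p0=proj("side",[.563,-.099,.017]);p1=proj("side",[.564,-.1,.017+o['eef_pos'][2]-.0242]);print(p0,p1)
t=G[186:198,300:320].copy();x,y=p1.astype(int)
r=cv2.matchTemplate(B[y-20:y+24,x-25:x+25].astype(np.uint8),t,5);_,q,_,l=cv2.minMaxLoc(r);print("balls match",round(q,2),x-25+l[0],y-20+l[1], "expect",300+p1-p0)
for nm,xx,yy,w,h in(("scoop",316,232,50,50),("vial",340,184,14,24),("green",275,198,30,40)):
  r=cv2.matchTemplate(B[yy-8:yy+h+8,xx-8:xx+w+8].astype(np.uint8),G[yy:yy+h,xx:xx+w],5);_,q,_,l=cv2.minMaxLoc(r);print(nm,round(q,2),l[0]-8,l[1]-8)
print(B[p1[1].astype(int)-10:p1[1].astype(int)+8,x-14:x+15])
E
```

```text
[ 0.5631 -0.1005  0.1707] [-1.06 -0.08 -2.57] 39.87288635522418
[307.43374514 190.84072388] [305.35979808 139.94610305]
balls match 0.44 298 136 expect [297.92605295 249.10537918]
scoop 1.0 0 0
vial 0.9 0 0
green 0.96 0 0
[[ 75  69   9  15  18  14  21  12  45  91  70  51  63  63  64  76  81  75
   82  91  87  91  93 107  90  67  71  70  72]
 [ 76  66  10  17  16  17   8  14  50  88  72  51  59  59  64  74  79  73
   79  90  90  92  92 104  91  67  73  70  72]
 [ 75  69   9  18  20  17  10  15  47  88  70  50  61  65  63  71  74  71
   76  84  87  90  92 103  93  67  70  71  72]
 [ 75  66   4  17  13  16  16  11  40  89  72  37  58  61  68  89  96  92
   84  89  84  87  93 109  93  64  70  73  75]
 [ 75  67   1  15  16  13  12   7  35  93  71  38  60  76  97  99 104 104
  105 115 113 111 121 120  94  69  72  70  70]
 [ 75  67   0  16  16  19  12  10  42  95  72  38  77  98  99 105 104 104
  109 115 119 117 119 114  93  66  70  73  68]
 [ 75  77  68  11  16  19  15  11  37  91  70  56  96  95  91  84  87  93
  106 116 114 117 120 116  92  66  74  70  73]
 [ 73  67  17  12  18  14  15  
[... 600 characters left out ...]
 87  90  78  84  82  83  83  84 101  93  93  91
   84  87  87  81  76  89 121  84  69  71  70]
 [ 71  74  70  78  99 101 121 123  94  82  86  83  81  98 117 114 117 108
   88  79  77  77  92 125 120  85  69  69  73]
 [ 70  69  67  80 107 112 129 124 121 105  95  90  92 115 114 116 116 113
  109  95  91  98 122 123 111  88  69  73  72]
 [ 69  71  72  77 108 122 130 123 122 118 118 113 112 114 115 117 112 115
  115 119 121 124 125 118  90  72  69  71  72]
 [ 71  71  70  68  85 129 131 124 124 119 118 117 113 112 119 121 117 114
  115 120 124 122 122  99  68  69  72  73  73]
 [ 70  70  69  70  67  84 119 125 127 121 120 118 114 118 123 125 123 120
  118 124 123 108 103  84  68  71  70  73  71]]
```

Call:
{"api": "arm_command", "payload": {"rows": [[[48,0,0,0,0],[48,0,0,0,0],[48,0,0,0,0],[48,0,0,0,0],[48,0,0,0,0],[48,0,0,0,0],[48,0,0,0,0],[48,0,0,0,0],[48,0,0,0,0],[48,0,0,0,0]]]}}

```text
t: 38.75
eef_pos: [0.5631, -0.1005, 0.1707]
tool_rot: [0.0, 0.905, -0.426, 0.0]
contact_force: [0.1, -0.9, -2.5]
gripper_width: 0.605
grasp_force: 39.9
```

Call:
{"api": "arm_command", "payload": {"rows": [[[48,0,0,0,0],[48,0,0,0,0],[48,0,0,0,0],[48,0,0,0,0],[48,0,0,0,0],[48,0,0,0,0],[48,0,0,0,0],[48,0,0,0,0],[48,0,0,0,0],[48,0,0,0,0]]]}}

```text
t: 40.0
eef_pos: [0.5631, -0.1005, 0.1707]
tool_rot: [0.0, 0.905, -0.426, -0.0]
contact_force: [-0.1, 0.4, -1.4]
gripper_width: 0.608
grasp_force: 39.9
```

Call:
{"api": "arm_command", "payload": {"rows": [[[48,0,0,0,0],[48,0,0,0,0],[48,0,0,0,0],[48,0,0,0,0],[48,0,0,0,0],[48,0,0,0,0],[48,0,0,0,0],[48,0,0,0,0],[48,0,0,0,0],[48,0,0,0,0]]]}}

```text
t: 41.25
eef_pos: [0.5631, -0.1005, 0.1707]
tool_rot: [0.0, 0.905, -0.426, 0.0]
contact_force: [0.3, 0.1, -2.0]
gripper_width: 0.607
grasp_force: 39.9
```

```bash
python3 -c "
from station import job;print(job.hand_in())"
```

```text
the job is handed in; nothing more can be done
None
```

The job is handed in at 41 s: all three balls are in the beaker, the scoop stands released on the worktop, and the beaker was lifted about 14.7 cm and held still for about 5 s, still in the gripper at hand-in; no verdict was returned.

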